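# Sort the incoming specimens at the laboratory bench

## Robot

A 6-joint arm with a two-finger parallel gripper is mounted at the origin on the work surface. World frame = base frame: x ahead of the robot, y to its left, z up, the work surface at z = 0. Lengths are in m, angles in rad, forces in N, time in s.
With the tool pointing down it reaches from about 0.35 to 0.975 m from the base axis. Payload 4.9 kg.
Tool frame: the origin (TCP) lies at the very end of the fingers, on their centre line; the grasp point (between the pads) lies 19 mm behind it; z points along the fingers, x is the direction in which the jaws open and shut, and the axes are right-handed (so a half turn about z gives the same grasp; the last joint's range is limited). The gripper opens to 85 mm and grips with 20 to 120 N. Pads are 22 mm wide; open, the fingers measure 114 mm over their backs; the gripper's body (76 mm by 85 mm) begins 54 mm behind the grasp point. The pads swing forward as they close: fully open they stand 13 mm farther back than shut.
Start: joints at [-1.413, 0.053, 1.613, -0, 1.476, -0.119], TCP at [0.171, -0.601, 0.231] pointing down, gripper open.
Joint ranges: [-3.01, 3.01], [-1.01, 2.22], [0.06, 2.58], [-1.02, 4.17], [0.09, 2.62], [-3.14, 3.14]. Speed limits (rad/s): [2.57, 2.57, 3.14, 3.14, 3.14, 3.14].

## Interface

Orientations are given as a unit quaternion [w, x, y, z].
In Python, from plant import manip, imaging gives the robot as it stands.
- The arm moves only by the shell command python3 -m pendant 'ROWS'. ROWS is JSON, a list that holds one entry, the list of rows, each a list of 7 numbers: the turn, a rotation vector about the world's x, y, z in units of pi rad (1.0 is pi rad), then the shift along the world's x, y, z in units of 250 mm (1.0 is 250 mm), then the opening, from 0 (shut) to 1 (fully open). In form: [[[ax, ay, az, tx, ty, tz, claw], ...]]. A call has 1 to 20 rows; each row shifts and turns the commanded pose from where the row before left it; what a row does not reach is not made up. A row lasts 1/8 s, in which the tool goes at most 62.5 mm and 10.7 degrees, less where a joint would pass 70% of its speed; a pose out of reach is approached as far as the arm can. A call with a number of a shift or a turn outside -1 to 1 is refused whole. A call with a gripper value outside its range is refused whole. The fingers move at their own pace and stop on an object; the grip force is fixed at half the most. Time passes only in rows, so rows that do not move let the fingers close. It gives the time, the measured TCP pose, the force and the opening at its end, in the units of the state.
- manip.state(): the state, without advancing time (a new reading comes with each control period).
- imaging.grab_frame(name): name is "side" or "top"; returns a dict with "frame" (420x560x3 uint8, blue, green, red), "mtx" (3x3 intrinsics, pixels), "world_to_cam" (4x4, takes a point from world to camera coordinates). Camera axes: x right, y down, z forward; pixel columns grow to the right and rows downward; lengths in m; the calibration is good to about 2 mm. A picture is of the moment at which its call begins. There is no depth.
- manip.job_done(): hands the job in, once; it reports no verdict.
The state is a dict: "time": time; "joint_pos": joint angles; "joint_vel": joint speeds; "joint_efforts": joint torques, N m; "tool_pos": TCP position; "tool_rot": TCP orientation; "contact_force": force on the tool from outside, world axes, zero at the start; "ft_torque": the same for the moment, N m; "gripper_width": opening from 0.0 (shut) to 1.0 (fully open).
Only numpy, scipy, OpenCV 4.12 (cv2) and the standard library are available. Lean on these libraries where they do the work, as an engineer would, in place of code of your own. Each camera call takes 0.05 s, during which the arm holds its last target. There are 200 camera calls.

## Task

Sort the specimens that have just come in: stand the two loose blood-culture bottles in free cells of the divided brown box, one to a cell, stand both screw-lid pots on the floor of the wire basket, and lay the slide mailer flat in the shallow aluminium tray. Set each one down rather than dropping it, and do not tip the bottles or pots over. Leave the bottle that already stands in the box in its own cell.

Things in the scene. Friction and masses are not known exactly. Their poses are not given: they have to be found in the camera images.
- bottle_a: One of two identical blood-culture bottles loose on the bench: 118 mm tall, upright: amber body 40 mm in diameter with paper label up to 68 mm, shoulder narrowing to a 20 mm neck at 86 mm, aluminium crimp cap 24 mm in diameter from 99 to 118 mm (grip here). 110 g. Origin: centre of the underside, z up along the axis.
- bottle_b: The other loose blood-culture bottle: 118 mm tall, upright: amber body 40 mm in diameter with paper label up to 68 mm, shoulder narrowing to a 20 mm neck at 86 mm, aluminium crimp cap 24 mm in diameter from 99 to 118 mm (grip here). 110 g. Origin: centre of the underside, z up along the axis.
- bottle_c: A third blood-culture bottle, already standing in one of the box's four cells; it stays there: 118 mm tall, upright: amber body 40 mm in diameter with paper label up to 68 mm, shoulder narrowing to a 20 mm neck at 86 mm, aluminium crimp cap 24 mm in diameter from 99 to 118 mm (grip here). 110 g. Origin: centre of the underside, z up along the axis.
- pot_a: One of two identical pots: specimen pot, 64 mm tall, upright: clear body 42 mm in diameter at the foot and 46 mm under the lid, white ribbed screw lid 52 mm in diameter from 48 to 64 mm. 75 g. Stands loose on the bench at the start. Origin: centre of the underside, z up along the axis.
- pot_b: The other pot: specimen pot, 64 mm tall, upright: clear body 42 mm in diameter at the foot and 46 mm under the lid, white ribbed screw lid 52 mm in diameter from 48 to 64 mm. 75 g. Stands loose on the bench at the start. Origin: centre of the underside, z up along the axis.
- mailer: Flat white plastic slide mailer (a closed box for microscope slides), 86 x 36 x 18 mm, lying on the bench at the start at any turn. 45 g. Origin: centre of the underside; x along its 86 mm length, y along its 36 mm width, z up.
- carton: Divided brown board box, open on top, fixed, any yaw: 124 x 124 mm outside (131 over the flaps at +-y), 62 mm high, floor 4 mm thick. 2 x 2 square cells, each 56 mm clear; outer walls and dividers 4 mm thick, all 62 mm high. Cell centres at x = +-30, y = +-30 mm in its frame. Origin: centre of the underside; x, y along its sides, z up.
- basket: Steel wire basket, open at the top, fixed on the bench: 146 mm along its x, 190 mm along its y, 45 mm high, walls 4 mm, floor 4 mm thick. Origin: centre of the underside, z up.
- slide_tray: Shallow aluminium tray, fixed on the bench: 116 mm along its x, 160 mm along its y, 16 mm high, walls 3 mm, floor 3 mm thick; the out-turned lip adds 6 mm all round. Origin: centre of the underside, z up.
Not all that is in view belongs to the job. What is shaped like the bottle_a but green or turquoise is not meant.

How it is judged:
By the outcome, as a careful person would: the job done as asked, in the order asked, and still so for the second after the job is handed in, with the robot touching nothing.
It also fails if it takes over 125 s, if anything falls off the work surface, if the arm or the gripper's body presses on something with over 40 N, if the wrist force passes 120 N, or if a joint passes its speed limit or range.

## Working session

There is one attempt and no reset: what is moved stays moved. The work goes in short steps, Python scripts to look and compute and a shell command to move; the robot and the scene stay as the last step left them, time stands still between calls to the robot, and variables do not carry over. Pictures are saved under pics/ and viewed, about 12 in all and at most 16, crops included, and the job is handed in when it is done.

```bash
mkdir -p pics && ls
python3 - <<'E'
from plant import manip, imaging
import cv2
for n in ("top","side"):
    f=imaging.grab_frame(n)
    cv2.imwrite(f"pics/{n}0.png",f["frame"])
    print(n,f["mtx"].round(2).tolist(),f["world_to_cam"].round(4).tolist())
print(manip.state())
E
```

```text
pics
top [[404.89, 0.0, 282.27], [0.0, 404.89, 213.87], [0.0, 0.0, 1.0]] [[-0.0161, -0.9999, 0.002, -0.0108], [-0.9818, 0.0155, -0.1895, 0.54], [0.1894, -0.005, -0.9819, 0.852], [0.0, 0.0, 0.0, 1.0]]
side [[500.9, 0.0, 276.29], [0.0, 500.9, 212.29], [0.0, 0.0, 1.0]] [[0.9725, -0.2323, -0.0162, -0.5134], [-0.1595, -0.6138, -0.7732, 0.1251], [0.1696, 0.7545, -0.6339, 1.0383], [0.0, 0.0, 0.0, 1.0]]
{'time': 0.1, 'joint_pos': array([-1.41298603e+00,  5.32958199e-02,  1.61415617e+00, -1.31416595e-05,
        1.47600845e+00, -1.19017280e-01]), 'joint_vel': array([ 0.00043727, -0.00093772, -0.00375372,  0.00083269,  0.00068716,
       -0.00109035]), 'joint_efforts': array([ 6.47475772e-04, -3.94903100e+01, -3.71365786e+01, -1.44119854e-04,
        3.88187109e-03, -1.29580391e-05]), 'tool_pos': array([ 0.17071275, -0.60064547,  0.23018319]), 'tool_rot': array([-6.42714265e-04,  7.97905221e-01, -6.02782205e-01, -6.77578297e-04]), 'contact_force': array([-0.39922157,  0.39852947,  0.1987594 ]), 'ft_torque': array([ 0.00346917, -0.01053429,  0.00915372]), 'gripper_width': 1.0007322055855823}
```

View pics/top0.png

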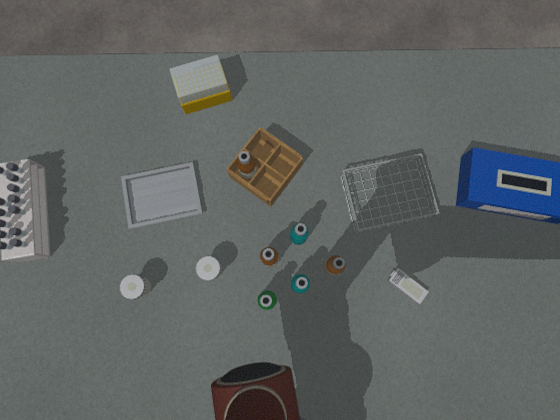

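View pics/side0.png

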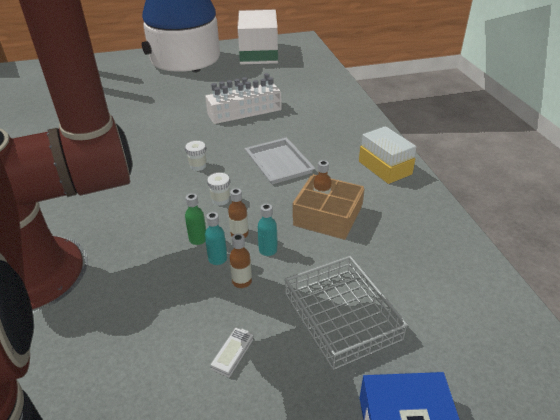

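Top view: the loose amber bottles are at about (268,256) and (336,264). The turquoise bottles at (300,233) and (301,284) and the green one at (267,300) have the same shape but are not meant. The pots are at (208,268) and (132,287), the mailer at (409,286), the carton at (265,165) with bottle_c in its left cell (245,160), the tray at (162,195) and the basket at (390,190). I'll enlarge to confirm the colours and refine the pixel positions.

Run:
```python
import cv2
im=cv2.imread("pics/top0.png")
a=cv2.resize(im[120:320,220:450],None,fx=3,fy=3,interpolation=cv2.INTER_CUBIC)  # 690x600
cv2.imwrite("pics/cropR.png",a)
b=cv2.resize(im[150:310,110:310],None,fx=3.7,fy=3.7,interpolation=cv2.INTER_CUBIC)
cv2.imwrite("pics/cropL.png",b)
```

```text
(no output)
```

View pics/cropR.png

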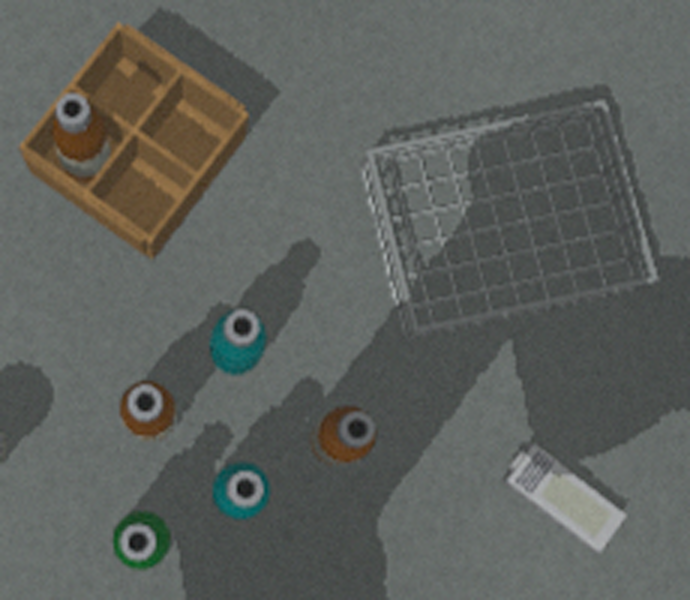

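View pics/cropL.png

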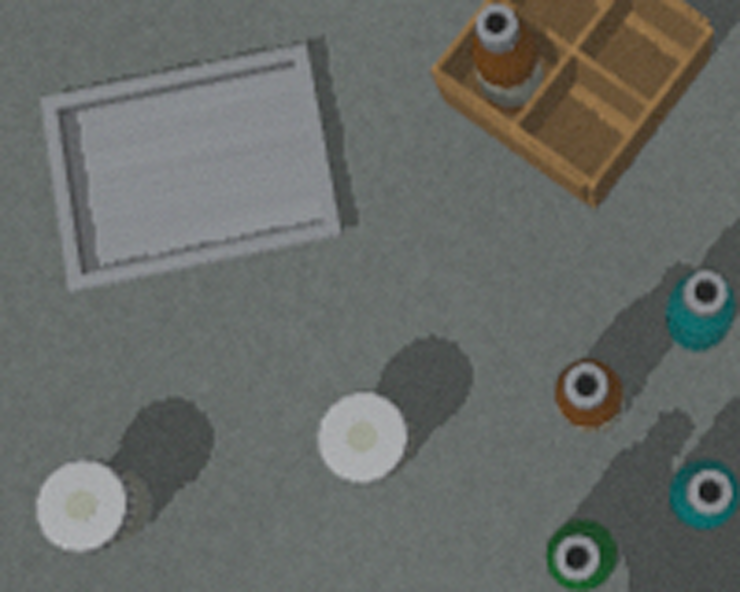

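Crop confirms that the two loose amber bottles have caps at crop (145,402) and (357,430). Teal (242,327), teal (245,489) and green (138,541) are the decoys. Pots, mailer, tray, carton and basket are all clear. Next I compute the poses and overlay the models in both views to check them.

```bash
cat > lib.py <<'E'
import numpy as np, cv2
from scipy.optimize import least_squares
CAM={"top":(np.array([[404.89,0,282.27],[0,404.89,213.87],[0,0,1]]),np.array([[-0.0161,-0.9999,0.002,-0.0108],[-0.9818,0.0155,-0.1895,0.54],[0.1894,-0.005,-0.9819,0.852]])),
"side":(np.array([[500.9,0,276.29],[0,500.9,212.29],[0,0,1]]),np.array([[0.9725,-0.2323,-0.0162,-0.5134],[-0.1595,-0.6138,-0.7732,0.1251],[0.1696,0.7545,-0.6339,1.0383]]))}
def proj(p,cam="top"):
    K,T=CAM[cam]; p=np.atleast_2d(p); q=(K@(T[:,:3]@p.T+T[:,3:])).T
    return q[:,:2]/q[:,2:]
def back(uv,z,cam="top"):
    K,T=CAM[cam]; R,t=T[:,:3],T[:,3]; d=R.T@np.linalg.inv(K)@np.array([*uv,1.]); c=-R.T@t
    return c+d*(z-c[2])/d[2]
def place(pts,x,y,a):
    pts=np.atleast_2d(pts); c,s=np.cos(a),np.sin(a)
    return pts@np.array([[c,s,0],[-s,c,0],[0,0,1]])+[x,y,0]
def rect(lx,ly,z): return np.array([[lx,ly,2*z],[lx,-ly,2*z],[-lx,-ly,2*z],[-lx,ly,2*z]])/2
def fit(model,uv,x0,cam="top"):
    r=least_squares(lambda p:(proj(place(model,*p),cam)-uv).ravel(),x0); return r.x,np.sqrt((r.fun**2).mean())
def ring(r,z): a=np.linspace(0,2*np.pi,24); return np.c_[r*np.cos(a),r*np.sin(a),0*a+z]
E
cat > est.py <<'E'
from lib import *
R=lambda x,y:np.array([220,120])+(np.array([x,y])+.5)/3-.5
L=lambda x,y:np.array([110,150])+(np.array([x,y])+.5)/3.7-.5
P={}
for n,p in dict(bot1=(145,402),bot2=(357,430),teal1=(242,327),teal2=(245,489),green=(138,541),botc=(73,108)).items(): P[n]=(*back(R(*p),.118)[:2],0)
for n,p in dict(pot1=(362,437),pot2=(81,506)).items(): P[n]=(*back(L(*p),.064)[:2],0)
def f(n,m,pts,a0):
    uv=np.array(pts); c=back(uv.mean(0),m[0,2]); best=min((fit(m,uv[np.roll(s,k)],[c[0],c[1],a]) for k in range(4) for s in [[0,1,2,3],[3,2,1,0]] for a in [a0]),key=lambda r:r[1]); P[n]=tuple(best[0]); print(n,"rms px",best[1].round(2))
f("carton",rect(.124,.124,.062),[R(122,27),R(247,113),R(152,252),R(23,148)],.7)
f("basket",rect(.146,.19,.045),[R(370,152),R(605,102),R(655,280),R(408,325)],.2)
f("tray",rect(.128,.172,.016),[L(41,98),L(305,42),L(341,233),L(70,291)],.2)
f("mailer",rect(.086,.036,.018),[R(530,446),R(626,517),R(603,552),R(507,478)],1.)
if __name__=="__main__":
    for n,v in P.items(): print(n,np.round(v,4),"r",np.hypot(*v[:2]).round(3))
    S=2
    for cam,(x0,y0,w,h) in dict(top=(110,120,340,200),side=(160,120,270,270)).items():
        im=cv2.imread(f"pics/{cam}0.png")[y0:y0+h,x0:x0+w]; S=800/w if cam=="top" else 600/h
        im=cv2.resize(im,None,fx=S,fy=S,interpolation=cv2.INTER_CUBIC)
        def dr(pts,pose,col): cv2.polylines(im,[np.int32(((proj(place(pts,*pose),cam)+.5-[x0,y0])*S))],True,col,1,cv2.LINE_AA)
        for n,v in P.items():
            if n[:3]=="bot" or n in("teal1","teal2","green"):
                dr(ring(.012,.118),v,(0,0,255)); dr(ring(.02,.06),v,(0,255,255)); dr(ring(.02,0),v,(255,0,255))
            elif n[:3]=="pot": dr(ring(.026,.064),v,(0,0,255)); dr(ring(.021,0),v,(255,0,255))
            else:
                for (a,b,z),c in zip(dict(carton=[(.124,.124,.062),(.124,.124,0)],basket=[(.146,.19,.045),(.146,.19,0)],tray=[(.128,.172,.016),(.116,.16,0)],mailer=[(.086,.036,.018),(.086,.036,0)])[n],[(0,0,255),(255,0,255)]): dr(rect(a,b,z),v,c)
        cv2.imwrite(f"pics/ov_{cam}.png",im)
E
python3 est.py
```

```text
carton rms px 1.1
basket rms px 1.18
tray rms px 0.14
mailer rms px 0.81
bot1 [0.4453 0.0112 0.    ] r 0.445
bot2 [ 0.4242 -0.1313  0.    ] r 0.444
teal1 [ 0.4955 -0.0556  0.    ] r 0.499
teal2 [ 0.3863 -0.0549  0.    ] r 0.39
green [0.3535 0.0167 0.    ] r 0.354
botc [0.6541 0.0601 0.    ] r 0.657
pot1 [0.4222 0.143  0.    ] r 0.446
pot2 [0.3854 0.3036 0.    ] r 0.491
carton [ 0.6523  0.0178 -0.6536] r 0.653
basket [ 0.5908 -0.2643  0.1787] r 0.647
tray [ 0.5981  0.2639 -2.9394] r 0.654
mailer [ 0.3779 -0.2996  4.0363] r 0.482
```

View pics/ov_top.png

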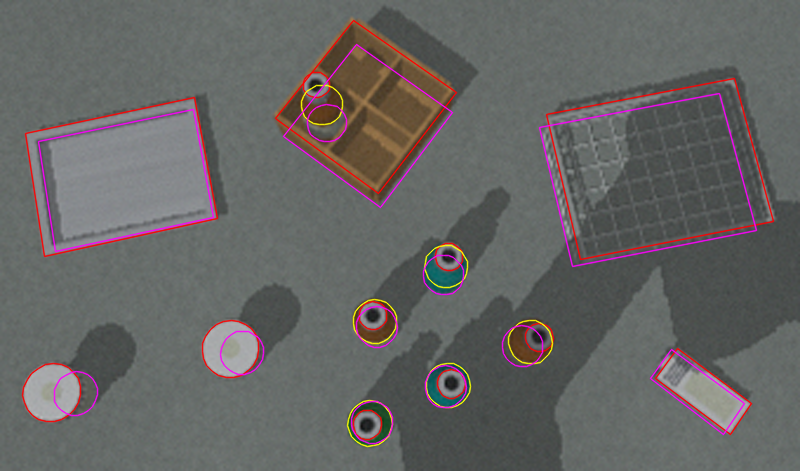

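View pics/ov_side.png

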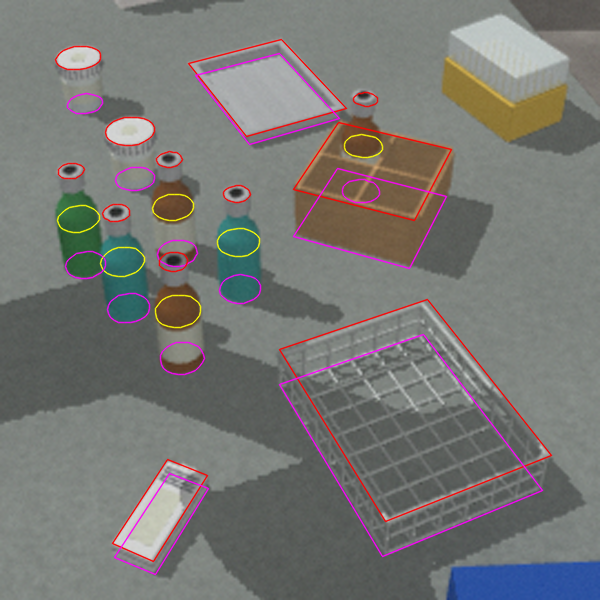

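The overlays agree to about 1 px in both views. Free cell centres are (.658,-.024), (.610,.012) and (.694,.023); bottle_c is in (.647,.060). I'll use the first two. Jaws at about 10° clear every neighbour. I'll do the bottles first, then the pots, then the mailer, starting with the bottle at (.424,-.131).

```bash
python3 -m pendant '[[[0,0,0.039,0.0845,0.1564,-0.01,0.6],[0,0,0.039,0.0845,0.1564,-0.01,0.6],[0,0,0.039,0.0845,0.1564,-0.01,0.6],[0,0,0.039,0.0845,0.1564,-0.01,0.6],[0,0,0.039,0.0845,0.1564,-0.01,0.6],[0,0,0.039,0.0845,0.1564,-0.01,0.6],[0,0,0.039,0.0845,0.1564,-0.01,0.6],[0,0,0.039,0.0845,0.1564,-0.01,0.6],[0,0,0.039,0.0845,0.1564,-0.01,0.6],[0,0,0.039,0.0845,0.1564,-0.01,0.6],[0,0,0.039,0.0845,0.1564,-0.01,0.6],[0,0,0.039,0.0845,0.1564,-0.01,0.6],[0,0,0,0,0,0,0.6],[0,0,0,0,0,0,0.6]]]'
cat > st.py <<'E'
from plant import manip; import numpy as np
from scipy.spatial.transform import Rotation as Ro
s=manip.state(); w,x,y,z=s["tool_rot"]; R=Ro.from_quat([x,y,z,w]).as_matrix()
print("t",round(s["time"],2),"tcp",s["tool_pos"].round(4),"jaw deg",np.degrees(np.arctan2(R[1,0],R[0,0])).round(2),"zax",R[:,2].round(3),"w",round(s["gripper_width"]*85,1),"F",s["contact_force"].round(1),"j6",s["joint_pos"][5].round(2))
E
python3 st.py
```

```text
time: 1.85
tool_pos: [0.424, -0.1322, 0.201]
tool_rot: [0.0, 0.996, 0.088, -0.0]
contact_force: [0.0, 0.7, -0.7]
gripper_width: 0.599
t 1.85 tcp [ 0.424  -0.1322  0.201 ] jaw deg 10.07 zax [-0.001 -0.    -1.   ] w 50.9 F [ 0.   0.7 -0.7] j6 -0.65
```

```bash
cat > snap.py <<'E'
import sys,cv2,numpy as np
from plant import imaging
# snap.py name tu tv su sv half : one picture with a crop of both views side by side
n,tu,tv,su,sv,h=sys.argv[1],*map(int,sys.argv[2:])
o=[]
for c,u,v in(("top",tu,tv),("side",su,sv)):
    f=imaging.grab_frame(c)["frame"]; cv2.imwrite(f"pics/{n}_{c}_full.png",f)
    u=min(max(u,h),560-h); v=min(max(v,h),420-h)
    o.append(cv2.resize(f[v-h:v+h,u-h:u+h],(400,400),interpolation=cv2.INTER_CUBIC)); print(c,"origin",u-h,v-h,"scale",400/(2*h))
cv2.imwrite(f"pics/{n}.png",np.hstack(o))
E
python3 snap.py a1 336 250 238 230 60
```

```text
top origin 276 190 scale 3.3333333333333335
side origin 178 170 scale 3.3333333333333335
```

View pics/a1.png

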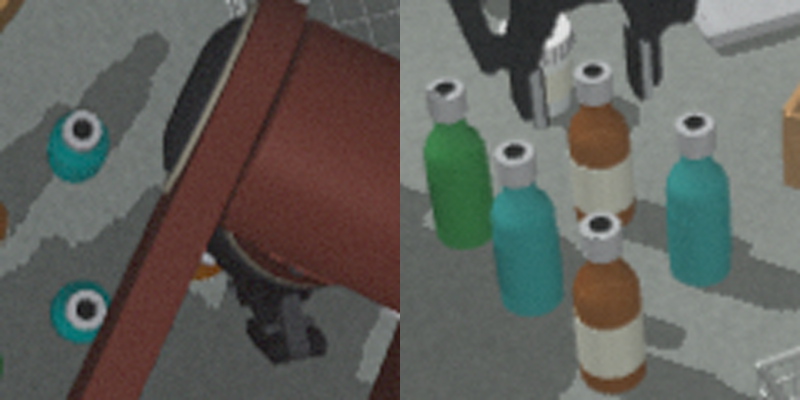

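Side crop: the open jaws straddle the near amber bottle's cap (crop (600,225)) from above, clear of the teal and green ones. Top view is hidden by the arm. I'll descend and grip.

```bash
python3 -m pendant '[[[0,0,0,0,0.003,-0.12,0.6],[0,0,0,0,0,-0.12,0.6],[0,0,0,0,0,-0.12,0.6],[0,0,0,0,0,-0.09,0.6],[0,0,0,0,0,0,0.6],[0,0,0,0,0,0,0],[0,0,0,0,0,0,0],[0,0,0,0,0,0,0],[0,0,0,0,0,0,0],[0,0,0,0,0,0,0],[0,0,0,0,0,0,0]]]'; python3 st.py
```

```text
time: 3.32
tool_pos: [0.4253, -0.1319, 0.0905]
tool_rot: [0.001, 0.996, 0.088, 0.001]
contact_force: [-0.6, -1.9, 5.8]
gripper_width: 0.262
t 3.33 tcp [ 0.4253 -0.1319  0.0905] jaw deg 10.11 zax [ 0.002 -0.002 -1.   ] w 22.3 F [-0.6 -1.9  5.8] j6 -0.64
```

```bash
python3 -m pendant '[[[0,0,0,0,0,0.06,0],[0,0,0,0,0,0.12,0],[0,0,0,0,0,0.14,0],[0,0,0,0,0,0.14,0],[0,0,0,0,0,0.14,0],[0,0,0,0,0,0,0]]]'; python3 st.py; python3 snap.py a2 336 250 238 200 80
```

```text
time: 4.08
tool_pos: [0.4258, -0.1318, 0.2428]
tool_rot: [0.002, 0.996, 0.088, 0.003]
contact_force: [0.3, -0.3, -1.9]
gripper_width: 0.261
t 4.08 tcp [ 0.4258 -0.1318  0.2428] jaw deg 10.11 zax [ 0.006 -0.003 -1.   ] w 22.2 F [ 0.3 -0.3 -1.9] j6 -0.64
top origin 256 170 scale 2.5
side origin 158 120 scale 2.5
```

View pics/a2.png

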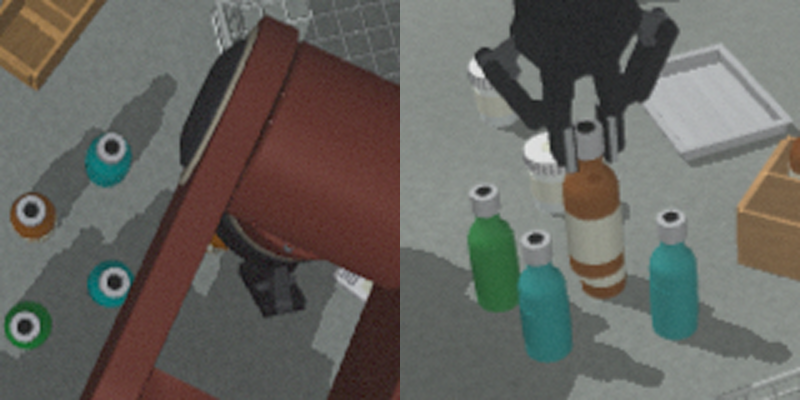

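Side crop: the bottle hangs upright from the jaws at (590,220), in front of the other amber one. It goes to the cell at (.658,-.024).

```bash
python3 -m pendant '[[[0,0,0,0.06,0.03,0,0],[0,0,0,0.12,0.056,0,0],[0,0,0,0.12,0.056,0,0],[0,0,0,0.12,0.056,0,0],[0,0,0,0.12,0.056,0,0],[0,0,0,0.12,0.056,0,0],[0,0,0,0.12,0.056,0,0],[0,0,0,0.09,0.04,0,0],[0,0,0,0.06,0.025,0,0],[0,0,0,0,0,0,0],[0,0,0,0,0,0,0]]]'; python3 st.py; python3 snap.py a3 275 165 325 185 60
```

```text
time: 5.55
tool_pos: [0.6562, -0.0236, 0.2382]
tool_rot: [-0.0, 0.996, 0.088, -0.001]
contact_force: [0.1, -0.5, -1.4]
gripper_width: 0.26
t 5.55 tcp [ 0.6562 -0.0236  0.2382] jaw deg 10.09 zax [-0.001  0.    -1.   ] w 22.1 F [ 0.1 -0.5 -1.4] j6 -0.33
top origin 215 105 scale 3.3333333333333335
side origin 265 125 scale 3.3333333333333335
```

View pics/a3.png

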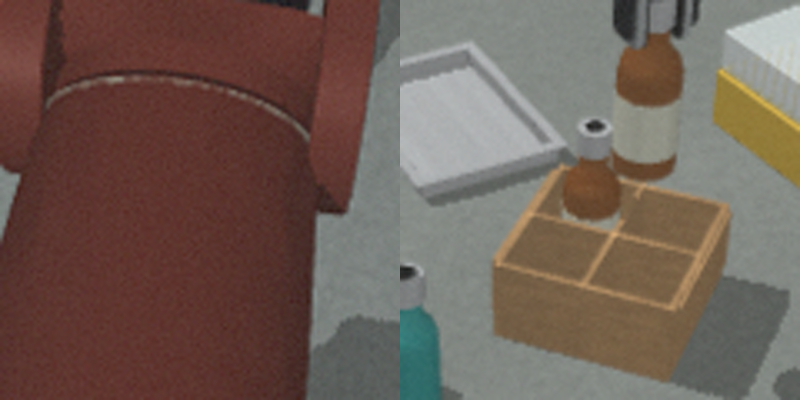

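```bash
python3 -m pendant '[[[0,0,0,0.006,0,-0.06,0],[0,0,0,0,0,-0.12,0],[0,0,0,0,0,-0.12,0],[0,0,0,0,0,-0.12,0],[0,0,0,0,0,-0.08,0],[0,0,0,0,0,-0.04,0],[0,0,0,0,0,-0.016,0],[0,0,0,0,0,0,0],[0,0,0,0,0,0,0]]]'; python3 st.py; python3 snap.py a4 275 165 325 185 60
```

```text
time: 6.78
tool_pos: [0.6591, -0.0236, 0.1011]
tool_rot: [0.0, 0.996, 0.088, 0.001]
contact_force: [-0.4, 0.5, -1.0]
gripper_width: 0.262
t 6.78 tcp [ 0.6591 -0.0236  0.1011] jaw deg 10.1 zax [ 0.002 -0.    -1.   ] w 22.3 F [-0.4  0.5 -1. ] j6 -0.32
top origin 215 105 scale 3.3333333333333335
side origin 265 125 scale 3.3333333333333335
```

View pics/a4.png

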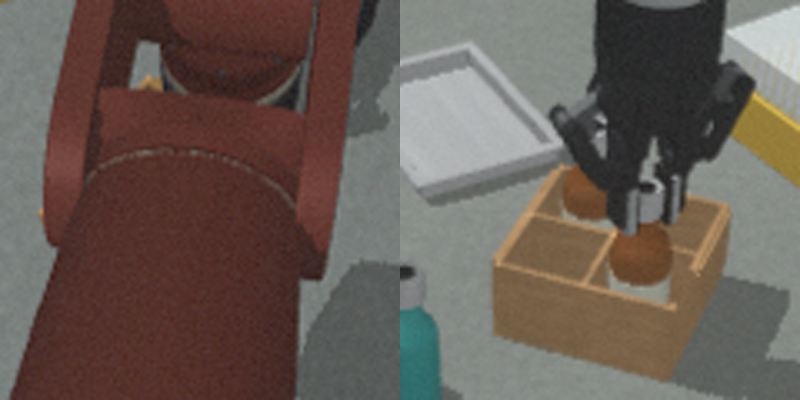

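Side crop: the bottle is inside the front-right cell (640,270), clear of the walls. I'll lower the last 6 mm slowly.

```bash
python3 -m pendant '[[[0,0,0,0,0,-0.008,0],[0,0,0,0,0,-0.008,0],[0,0,0,0,0,-0.008,0],[0,0,0,0,0,0,0],[0,0,0,0,0,0,0]]]'; python3 st.py
```

```text
time: 7.5
tool_pos: [0.6586, -0.0235, 0.0947]
tool_rot: [0.0, 0.996, 0.088, 0.0]
contact_force: [-2.4, 0.2, 4.5]
gripper_width: 0.259
t 7.5 tcp [ 0.6586 -0.0235  0.0947] jaw deg 10.1 zax [ 0.001 -0.    -1.   ] w 22.0 F [-2.4  0.2  4.5] j6 -0.32
```

```bash
python3 -m pendant '[[[0,0,0,0,0,0,0.5],[0,0,0,0,0,0,0.5],[0,0,0,0,0,0,0.5],[0,0,0,0,0,0.04,0.5],[0,0,0,0,0,0.1,0.5],[0,0,0,0,0,0.15,0.5],[0,0,0,0,0,0.15,0.5],[0,0,0,-0.06,0.009,0,0.55],[0,0,0,-0.12,0.02,0,0.6],[0,0,0,-0.12,0.02,0,0.6],[0,0,0,-0.12,0.02,0,0.6],[0,0,0,-0.12,0.02,0,0.6],[0,0,0,-0.12,0.02,0,0.6],[0,0,0,-0.12,0.02,0,0.6],[0,0,0,-0.07,0.01,0,0.6],[0,0,0,0,0,0,0.6],[0,0,0,0,0,0,0.6]]]'; python3 st.py
```

```text
time: 9.62
tool_pos: [0.4465, 0.0111, 0.2045]
tool_rot: [0.0, 0.996, 0.088, 0.001]
contact_force: [0.0, 0.5, -0.1]
gripper_width: 0.6
t 9.62 tcp [0.4465 0.0111 0.2045] jaw deg 10.1 zax [ 0.001 -0.    -1.   ] w 51.0 F [ 0.   0.5 -0.1] j6 -0.32
```

```bash
python3 -m pendant '[[[0,0,0,-0.003,0,-0.12,0.6],[0,0,0,0,0,-0.12,0.6],[0,0,0,0,0,-0.12,0.6],[0,0,0,0,0,-0.1,0.6],[0,0,0,0,0,0,0.6],[0,0,0,0,0,0,0],[0,0,0,0,0,0,0],[0,0,0,0,0,0,0],[0,0,0,0,0,0,0],[0,0,0,0,0,0,0],[0,0,0,0,0,0,0]]]'; python3 st.py
```

```text
time: 11.0
tool_pos: [0.4463, 0.0111, 0.0905]
tool_rot: [0.0, 0.996, 0.088, 0.001]
contact_force: [-0.7, -0.7, 6.2]
gripper_width: 0.257
t 11.0 tcp [0.4463 0.0111 0.0905] jaw deg 10.1 zax [ 0.003 -0.001 -1.   ] w 21.9 F [-0.7 -0.7  6.2] j6 -0.32
```

```bash
python3 -m pendant '[[[0,0,0,0,0,0.06,0],[0,0,0,0,0,0.12,0],[0,0,0,0,0,0.14,0],[0,0,0,0,0,0.14,0],[0,0,0,0,0,0.14,0],[0,0,0,0.06,0,0,0],[0,0,0,0.12,0,0,0],[0,0,0,0.12,0,0,0],[0,0,0,0.12,0,0,0],[0,0,0,0.12,0.002,0,0],[0,0,0,0.075,0,0,0],[0,0,0,0.04,0,0,0],[0,0,0,0,0,0,0],[0,0,0,0,0,0,0]]]'; python3 st.py; python3 snap.py b1 275 165 325 185 60
```

```text
time: 12.75
tool_pos: [0.6082, 0.0118, 0.2389]
tool_rot: [-0.0, 0.996, 0.088, -0.0]
contact_force: [-0.5, -0.4, -0.5]
gripper_width: 0.262
t 12.75 tcp [0.6082 0.0118 0.2389] jaw deg 10.1 zax [-0. -0. -1.] w 22.3 F [-0.5 -0.4 -0.5] j6 -0.28
top origin 215 105 scale 3.3333333333333335
side origin 265 125 scale 3.3333333333333335
```

View pics/b1.png

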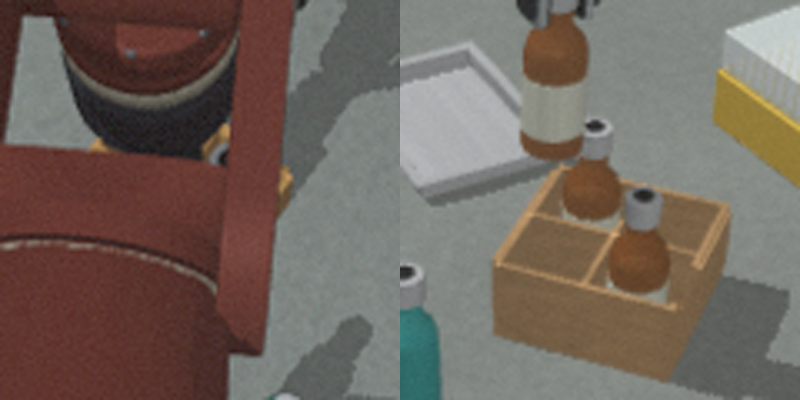

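Side crop: bottle one stands upright in the front-right cell (645,245), bottle_c is untouched at (595,175), and the held one is above the front-left cell. Lowering it now.

```bash
python3 -m pendant '[[[0,0,0,0.004,0,-0.06,0],[0,0,0,0,0,-0.12,0],[0,0,0,0,0,-0.12,0],[0,0,0,0,0,-0.12,0],[0,0,0,0,0,-0.08,0],[0,0,0,0,0,-0.04,0],[0,0,0,0,0,-0.016,0],[0,0,0,0,0,0,0],[0,0,0,0,0,-0.008,0],[0,0,0,0,0,-0.008,0],[0,0,0,0,0,-0.006,0],[0,0,0,0,0,0,0],[0,0,0,0,0,0,0]]]'; python3 st.py
```

```text
time: 14.48
tool_pos: [0.61, 0.0117, 0.0946]
tool_rot: [0.0, 0.996, 0.088, 0.0]
contact_force: [-1.1, -0.5, 1.6]
gripper_width: 0.26
t 14.47 tcp [0.61   0.0117 0.0946] jaw deg 10.1 zax [ 0. -0. -1.] w 22.1 F [-1.1 -0.5  1.6] j6 -0.28
```

```bash
python3 -m pendant '[[[0,0,0,0,0,0,0.5],[0,0,0,0,0,0,0.5],[0,0,0,0,0,0,0.5],[0,0,0,0,0,0.04,0.5],[0,0,0,0,0,0.1,0.5],[0,0,0,0,0,0.15,0.5],[0,0,0,0,0,0.15,0.5],[0,0,0,-0.05,0.035,0,0.6],[0,0,0,-0.11,0.075,0,0.88],[0,0,0,-0.12,0.085,0,0.88],[0,0,0,-0.12,0.085,0,0.88],[0,0,0,-0.12,0.085,0,0.88],[0,0,0,-0.12,0.085,0,0.88],[0,0,0,-0.08,0.055,0,0.88],[0,0,0,-0.032,0.02,0,0.88],[0,0,0,0,0,0,0.88],[0,0,0,0,0,0,0.88]]]'; python3 st.py
python3 - <<'E'
from lib import *
# side-camera lid centres of the pots (overlay crop px -> full px), cross-check
for p in ((130,131),(78,58)): print(back(np.array([160,120])+(np.array(p)+.5)*270/600-.5,.064,"side").round(4))
print(place([[0,.04,0],[0,-.04,0]],.5908,-.2643,.1787).round(4))
E
```

```text
time: 16.6
tool_pos: [0.4222, 0.1426, 0.2042]
tool_rot: [0.0, 0.996, 0.088, -0.0]
contact_force: [0.4, -0.7, -0.5]
gripper_width: 0.883
t 16.6 tcp [0.4222 0.1426 0.2042] jaw deg 10.06 zax [-0. -0. -1.] w 75.0 F [ 0.4 -0.7 -0.5] j6 -0.02
[0.4226 0.142  0.064 ]
[0.3852 0.3022 0.064 ]
[[ 0.5837 -0.2249  0.    ]
 [ 0.5979 -0.3037  0.    ]]
```

```bash
python3 -m pendant '[[[0,0,0,0,0,-0.1,0.88],[0,0,0,0,0,-0.16,0.88],[0,0,0,0,0,-0.16,0.88],[0,0,0,0,0,-0.14,0.88],[0,0,0,0,0,-0.08,0.88],[0,0,0,0,0,-0.03,0.88],[0,0,0,0,0,0,0.88],[0,0,0,0,0,0,0],[0,0,0,0,0,0,0],[0,0,0,0,0,0,0],[0,0,0,0,0,0,0],[0,0,0,0,0,0,0]]]'; python3 st.py
```

```text
time: 18.1
tool_pos: [0.4232, 0.1432, 0.0385]
tool_rot: [-0.0, 0.996, 0.088, 0.002]
contact_force: [-0.5, -0.7, 6.6]
gripper_width: 0.586
t 18.1 tcp [0.4232 0.1432 0.0385] jaw deg 10.1 zax [ 0.003  0.    -1.   ] w 49.8 F [-0.5 -0.7  6.6] j6 -0.02
```

```bash
python3 -m pendant '[[[0,0,0,0,0,0.06,0],[0,0,0,0,0,0.12,0],[0,0,0,0,0,0.15,0],[0,0,0,0,0,0.16,0],[0,0,0,0,0,0.15,0],[0,0,0,0.03,-0.074,0,0],[0,0,0,0.058,-0.149,0,0],[0,0,0,0.058,-0.149,0,0],[0,0,0,0.058,-0.149,0,0],[0,0,0,0.058,-0.149,0,0],[0,0,0,0.058,-0.149,0,0],[0,0,0,0.058,-0.149,0,0],[0,0,0,0.058,-0.149,0,0],[0,0,0,0.058,-0.149,0,0],[0,0,0,0.058,-0.149,0,0],[0,0,0,0.058,-0.149,0,0],[0,0,0,0.058,-0.149,0,0],[0,0,0,0.03,-0.075,0,0],[0,0,0,0,0,0,0],[0,0,0,0,0,0,0]]]'; python3 st.py
```

```text
time: 20.6
tool_pos: [0.596, -0.3032, 0.1969]
tool_rot: [-0.0, 0.996, 0.088, -0.0]
contact_force: [-0.6, -0.2, -0.4]
gripper_width: 0.585
t 20.6 tcp [ 0.596  -0.3032  0.1969] jaw deg 10.12 zax [-0.     0.001 -1.   ] w 49.7 F [-0.6 -0.2 -0.4] j6 -0.76
```

```bash
python3 -m pendant '[[[0,0,0,0.007,-0.002,-0.08,0],[0,0,0,0,0,-0.15,0],[0,0,0,0,0,-0.15,0],[0,0,0,0,0,-0.12,0],[0,0,0,0,0,-0.06,0],[0,0,0,0,0,-0.03,0],[0,0,0,0,0,0,0],[0,0,0,0,0,0,0]]]'; python3 st.py; python3 snap.py c1 390 190 345 310 70
```

```text
time: 21.6
tool_pos: [0.599, -0.305, 0.0509]
tool_rot: [0.001, 0.996, 0.088, 0.001]
contact_force: [-0.0, -0.0, -0.3]
gripper_width: 0.586
t 21.6 tcp [ 0.599  -0.305   0.0509] jaw deg 10.1 zax [ 0.002 -0.001 -1.   ] w 49.8 F [-0.  -0.  -0.3] j6 -0.76
top origin 320 120 scale 2.857142857142857
side origin 275 240 scale 2.857142857142857
```

View pics/c1.png

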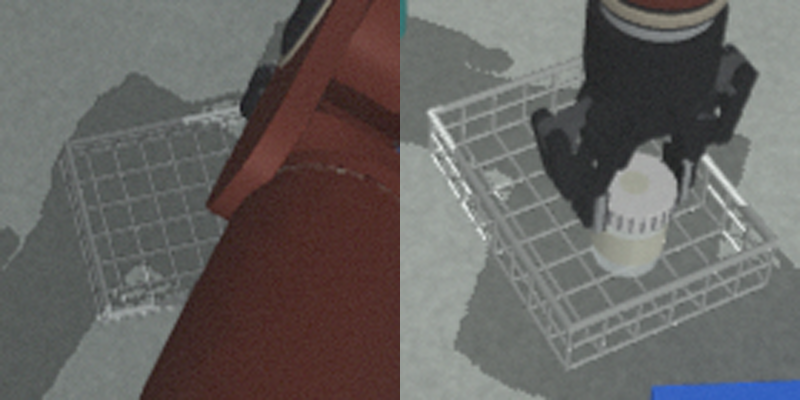

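Side crop: the pot is upright inside the basket at (630,240) in the near half, fingers clear of the walls. I'll creep down to the floor.

```bash
python3 -m pendant '[[[0,0,0,0,0,-0.012,0],[0,0,0,0,0,-0.01,0],[0,0,0,0,0,-0.008,0],[0,0,0,0,0,-0.006,0],[0,0,0,0,0,0,0],[0,0,0,0,0,0,0]]]'; python3 st.py
```

```text
time: 22.45
tool_pos: [0.5984, -0.305, 0.0426]
tool_rot: [0.0, 0.996, 0.088, -0.0]
contact_force: [-5.0, 2.0, 9.4]
gripper_width: 0.591
t 22.45 tcp [ 0.5984 -0.305   0.0426] jaw deg 10.11 zax [-0.    -0.001 -1.   ] w 50.2 F [-5.   2.   9.4] j6 -0.76
```

```bash
python3 -m pendant '[[[0,0,0,0,0,0,0.78],[0,0,0,0,0,0,0.78],[0,0,0,0,0,0,0.78],[0,0,0,0,0,0.05,0.78],[0,0,0,0,0,0.12,0.78],[0,0,0,0,0,0.15,0.78],[0,0,0,0,0,0.15,0.78],[0,0,0,0,0,0.16,0.78],[0,0,0,-0.03,0.09,0,0.88],[0,0,0,-0.06,0.17,0,0.88],[0,0,0,-0.06,0.17,0,0.88],[0,0,0,-0.06,0.17,0,0.88],[0,0,0,-0.06,0.17,0,0.88],[0,0,0,-0.06,0.17,0,0.88],[0,0,0,-0.06,0.17,0,0.88],[0,0,0,-0.06,0.17,0,0.88]]]' && python3 -m pendant '[[[0,0,0,-0.06,0.17,0,0.88],[0,0,0,-0.06,0.17,0,0.88],[0,0,0,-0.06,0.17,0,0.88],[0,0,0,-0.06,0.17,0,0.88],[0,0,0,-0.06,0.17,0,0.88],[0,0,0,-0.06,0.17,0,0.88],[0,0,0,-0.06,0.17,0,0.88],[0,0,0,-0.045,0.13,0,0.88],[0,0,0,0,0,0,0.88],[0,0,0,0,0,0,0.88]]]'; python3 st.py
```

```text
time: 24.45
tool_pos: [0.4851, 0.0168, 0.1989]
tool_rot: [0.0, 0.996, 0.088, 0.001]
contact_force: [-0.1, 0.4, 0.2]
gripper_width: 0.884
time: 25.7
tool_pos: [0.3695, 0.3452, 0.1983]
tool_rot: [0.0, 0.996, 0.088, 0.0]
contact_force: [-0.6, -0.7, 0.2]
gripper_width: 0.883
t 25.7 tcp [0.3695 0.3452 0.1983] jaw deg 10.11 zax [ 0.001 -0.    -1.   ] w 75.0 F [-0.6 -0.7  0.2] j6 0.43
```

```bash
python3 -m pendant '[[[0,0,0,0.033,-0.09,0,0.88],[0,0,0,0.03,-0.079,0,0.88],[0,0,0,0,0,0,0.88],[0,0,0,0,0,-0.1,0.88],[0,0,0,0,0,-0.16,0.88],[0,0,0,0,0,-0.16,0.88],[0,0,0,0,0,-0.13,0.88],[0,0,0,0,0,-0.07,0.88],[0,0,0,0,0,-0.027,0.88],[0,0,0,0,0,0,0.88],[0,0,0,0,0,0,0],[0,0,0,0,0,0,0],[0,0,0,0,0,0,0],[0,0,0,0,0,0,0],[0,0,0,0,0,0,0]]]'; python3 st.py
```

```text
time: 27.58
tool_pos: [0.3863, 0.3041, 0.0379]
tool_rot: [-0.001, 0.996, 0.088, 0.001]
contact_force: [-0.9, -0.0, 5.6]
gripper_width: 0.586
t 27.57 tcp [0.3863 0.3041 0.0379] jaw deg 10.1 zax [ 0.003  0.002 -1.   ] w 49.8 F [-0.9 -0.   5.6] j6 0.34
```

```bash
python3 -m pendant '[[[0,0,0,0,0,0.06,0],[0,0,0,0,0,0.12,0],[0,0,0,0,0,0.15,0],[0,0,0,0,0,0.16,0],[0,0,0,0,0,0.15,0],[0,0,0,0.03,-0.082,0,0],[0,0,0,0.061,-0.163,0,0],[0,0,0,0.061,-0.163,0,0],[0,0,0,0.061,-0.163,0,0],[0,0,0,0.061,-0.163,0,0],[0,0,0,0.061,-0.163,0,0],[0,0,0,0.061,-0.163,0,0],[0,0,0,0.061,-0.163,0,0],[0,0,0,0.061,-0.163,0,0],[0,0,0,0.061,-0.163,0,0],[0,0,0,0.061,-0.163,0,0],[0,0,0,0.061,-0.163,0,0],[0,0,0,0.061,-0.163,0,0],[0,0,0,0.03,-0.08,0,0],[0,0,0,0,0,0,0]]]'; python3 st.py; sleep 0.1;python3 snap.py d1 390 190 345 310 70
```

```text
time: 30.08
tool_pos: [0.583, -0.2268, 0.1961]
tool_rot: [-0.0, 0.996, 0.087, -0.0]
contact_force: [-0.1, -0.2, -0.6]
gripper_width: 0.59
t 30.07 tcp [ 0.583  -0.2268  0.1961] jaw deg 10.02 zax [-0.     0.001 -1.   ] w 50.1 F [-0.1 -0.2 -0.6] j6 -0.67
top origin 320 120 scale 2.857142857142857
side origin 275 240 scale 2.857142857142857
```

View pics/d1.png

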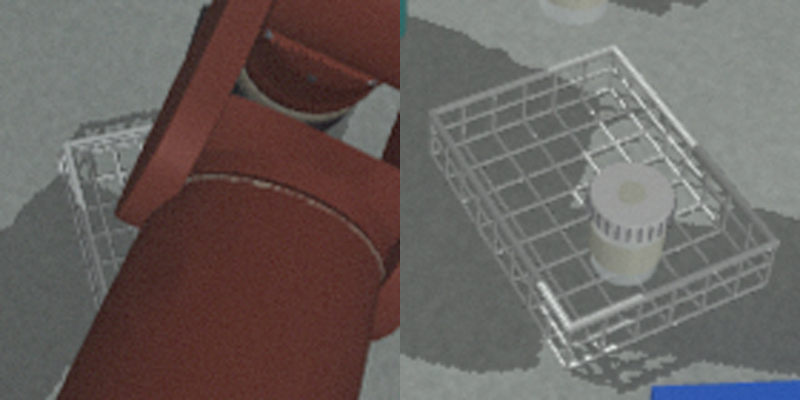

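Side crop: the first pot stands upright in the near half of the basket at (630,225), and the far half is free. Lowering the second.

```bash
python3 -m pendant '[[[0,0,0,0.003,0.008,-0.08,0],[0,0,0,0,0,-0.15,0],[0,0,0,0,0,-0.15,0],[0,0,0,0,0,-0.12,0],[0,0,0,0,0,-0.06,0],[0,0,0,0,0,-0.03,0],[0,0,0,0,0,0,0],[0,0,0,0,0,-0.01,0],[0,0,0,0,0,-0.008,0],[0,0,0,0,0,-0.006,0],[0,0,0,0,0,-0.006,0],[0,0,0,0,0,0,0],[0,0,0,0,0,0,0]]]'; python3 st.py
```

```text
time: 31.8
tool_pos: [0.5841, -0.2246, 0.042]
tool_rot: [0.0, 0.996, 0.088, 0.0]
contact_force: [-2.6, 1.1, 6.6]
gripper_width: 0.589
t 31.8 tcp [ 0.5841 -0.2246  0.042 ] jaw deg 10.1 zax [ 0.    -0.001 -1.   ] w 50.0 F [-2.6  1.1  6.6] j6 -0.66
```

```bash
python3 -m pendant '[[[0,0,0,0,0,0,0.78],[0,0,0,0,0,0,0.78],[0,0,0,0,0,0,0.78],[0,0,0,0,0,0.05,0.78],[0,0,0,0,0,0.12,0.78],[0,0,0,0,0,0.15,0.78],[0,0,0,0,0,0.15,0.78],[0,0,0,0,0,0.1,0.78],[0,0,-0.034,-0.103,-0.0375,0,0.68],[0,0,-0.034,-0.103,-0.0375,0,0.68],[0,0,-0.034,-0.103,-0.0375,0,0.68],[0,0,-0.034,-0.103,-0.0375,0,0.68],[0,0,-0.034,-0.103,-0.0375,0,0.68],[0,0,-0.034,-0.103,-0.0375,0,0.68],[0,0,-0.034,-0.103,-0.0375,0,0.68],[0,0,-0.033,-0.103,-0.0375,0,0.68],[0,0,0,0,0,0,0.68],[0,0,0,0,0,0,0.68]]]'; python3 st.py; python3 snap.py e1 400 270 240 340 60
```

```text
time: 34.05
tool_pos: [0.3783, -0.2993, 0.1843]
tool_rot: [0.0, 0.944, -0.331, 0.001]
contact_force: [0.5, 1.0, -0.2]
gripper_width: 0.679
t 34.05 tcp [ 0.3783 -0.2993  0.1843] jaw deg -38.62 zax [ 0.001 -0.001 -1.   ] w 57.7 F [ 0.5  1.  -0.2] j6 -0.15
top origin 340 210 scale 3.3333333333333335
side origin 180 280 scale 3.3333333333333335
```

View pics/e1.png

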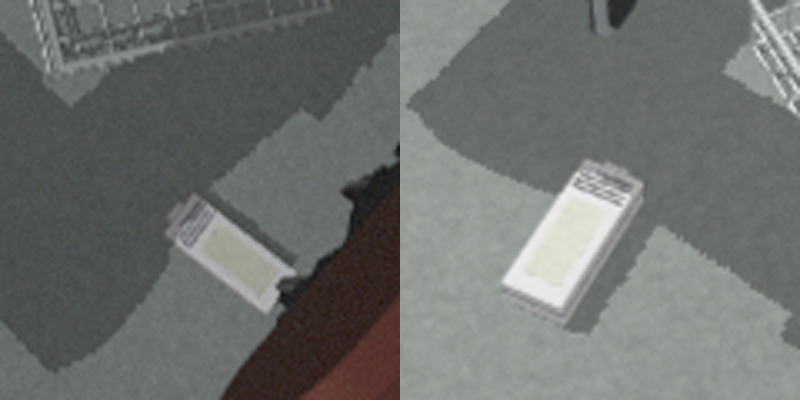

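Both crops show the mailer lying undisturbed, centred in the side crop at (572,240). I'll cross-check its pose from the side camera before gripping.

Run:
```python
from lib import *
S=lambda x,y:np.array([180,280])+(np.array([x-400,y])+.5)/3.3333-.5
uv=np.array([S(584,166),S(643,184),S(560,310),S(502,288)])
m=rect(.086,.036,.018)
for k in range(4):
    p,r=fit(m,uv[np.roll([3,0,1,2],k)],[.378,-.3,.9],"side"); print(p.round(4),np.degrees(p[2]).round(1),r.round(2))
```

```text
[ 0.3752 -0.3025  2.2895] 131.2 13.32
[ 0.3769 -0.303   4.0279] 230.8 0.75
[ 0.3752 -0.3025 -0.8521] -48.8 13.32
[ 0.3769 -0.303   0.8863] 50.8 0.75
```

```bash
python3 -m pendant '[[[0,0,0,-0.004,-0.008,-0.1,0.68],[0,0,0,0,0,-0.16,0.68],[0,0,0,0,0,-0.16,0.68],[0,0,0,0,0,-0.14,0.68],[0,0,0,0,0,-0.09,0.68],[0,0,0,0,0,-0.04,0.68],[0,0,0,0,0,-0.02,0.68],[0,0,0,0,0,0,0.68],[0,0,0,0,0,0,0.68]]]'; python3 st.py
```

```text
time: 35.28
tool_pos: [0.3775, -0.3019, 0.0071]
tool_rot: [0.0, 0.944, -0.331, 0.001]
contact_force: [-0.7, -0.3, -0.7]
gripper_width: 0.679
t 35.27 tcp [ 0.3775 -0.3019  0.0071] jaw deg -38.68 zax [ 0.001 -0.001 -1.   ] w 57.7 F [-0.7 -0.3 -0.7] j6 -0.15
```

```bash
python3 -m pendant '[[[0,0,0,0,0,-0.008,0.68],[0,0,0,0,0,0,0],[0,0,0,0,0,0,0],[0,0,0,0,0,0,0],[0,0,0,0,0,0,0],[0,0,0,0,0,0,0],[0,0,0,0,0,0,0]]]'; python3 st.py
```

```text
time: 36.15
tool_pos: [0.3771, -0.3016, 0.0045]
tool_rot: [0.0, 0.944, -0.331, 0.0]
contact_force: [-0.3, 0.5, 5.3]
gripper_width: 0.402
t 36.15 tcp [ 0.3771 -0.3016  0.0045] jaw deg -38.68 zax [ 0.001 -0.001 -1.   ] w 34.1 F [-0.3  0.5  5.3] j6 -0.15
```

```bash
python3 -m pendant '[[[0,0,0,0,0,0.06,0],[0,0,0,0,0,0.12,0],[0,0,0,0,0,0.15,0],[0,0,0,0,0,0.16,0],[0,0,0,0,0,0.16,0],[0,0,0,0,0,0.13,0],[0,0,0,0,0,0,0]]]' && python3 st.py && python3 -m pendant '[[[0,0,0.01,0.032,0.081,0,0],[0,0,0.02,0.063,0.162,0,0],[0,0,0.02,0.063,0.162,0,0],[0,0,0.02,0.063,0.162,0,0],[0,0,0.02,0.063,0.162,0,0],[0,0,0.02,0.063,0.162,0,0],[0,0,0.02,0.063,0.162,0,0],[0,0,0.02,0.063,0.162,0,0],[0,0,0.02,0.063,0.162,0,0],[0,0,0.02,0.063,0.162,0,0],[0,0,0.02,0.063,0.162,0,0],[0,0,0.02,0.063,0.162,0,0],[0,0,0.02,0.063,0.162,0,0],[0,0,0.02,0.063,0.162,0,0],[0,0,0.01,0.032,0.08,0,0],[0,0,0,0,0,0,0],[0,0,0,0,0,0,0]]]'; python3 st.py
```

```text
time: 37.02
tool_pos: [0.3778, -0.3023, 0.2025]
tool_rot: [0.001, 0.944, -0.331, 0.003]
contact_force: [-0.6, 0.9, -0.9]
gripper_width: 0.401
t 37.02 tcp [ 0.3778 -0.3023  0.2025] jaw deg -38.67 zax [ 0.004 -0.004 -1.   ] w 34.1 F [-0.6  0.9 -0.9] j6 -0.15
time: 39.15
tool_pos: [0.5967, 0.2647, 0.1976]
tool_rot: [0.0, 0.995, 0.102, -0.001]
contact_force: [0.5, 0.7, -1.8]
gripper_width: 0.405
t 39.15 tcp [0.5967 0.2647 0.1976] jaw deg 11.68 zax [-0.002 -0.001 -1.   ] w 34.5 F [ 0.5  0.7 -1.8] j6 0.1
```

```bash
python3 -m pendant '[[[0,0,0,0.005,-0.003,-0.1,0],[0,0,0,0,0,-0.16,0],[0,0,0,0,0,-0.16,0],[0,0,0,0,0,-0.16,0],[0,0,0,0,0,-0.1,0],[0,0,0,0,0,-0.045,0],[0,0,0,0,0,0,0],[0,0,0,0,0,-0.01,0],[0,0,0,0,0,-0.008,0],[0,0,0,0,0,0,0],[0,0,0,0,0,0,0]]]'; python3 st.py
```

```text
time: 40.52
tool_pos: [0.599, 0.2649, 0.0136]
tool_rot: [-0.0, 0.995, 0.102, 0.0]
contact_force: [-0.6, -0.2, -0.6]
gripper_width: 0.405
t 40.52 tcp [0.599  0.2649 0.0136] jaw deg 11.72 zax [ 0.  0. -1.] w 34.4 F [-0.6 -0.2 -0.6] j6 0.1
```

```bash
python3 -m pendant '[[[0,0,0,0,0,-0.01,0],[0,0,0,0,0,-0.008,0],[0,0,0,0,0,-0.006,0],[0,0,0,0,0,0,0],[0,0,0,0,0,0,0]]]'; python3 st.py
```

```text
time: 41.15
tool_pos: [0.5989, 0.2648, 0.0076]
tool_rot: [-0.0, 0.995, 0.102, 0.0]
contact_force: [-1.2, -0.1, 2.0]
gripper_width: 0.403
t 41.15 tcp [0.5989 0.2648 0.0076] jaw deg 11.72 zax [ 0.  0. -1.] w 34.3 F [-1.2 -0.1  2. ] j6 0.1
```

```bash
python3 -m pendant '[[[0,0,0,0,0,0,0.6],[0,0,0,0,0,0,0.6],[0,0,0,0,0,0,0.6],[0,0,0,0,0,0.05,0.6],[0,0,0,0,0,0.12,0.6],[0,0,0,0,0,0.16,0.6],[0,0,0,0,0,0.18,0.6],[0,0,0,0,0,0.18,0.6],[0,0,0,0,0,0.18,0.6],[0,0,0,-0.14,0.09,0,0.6],[0,0,0,-0.14,0.09,0,0.6],[0,0,0,-0.14,0.09,0,0.6],[0,0,0,-0.14,0.09,0,0.6],[0,0,0,-0.14,0.09,0,0.6],[0,0,0,-0.14,0.09,0,0.6],[0,0,0,-0.14,0.09,0,0.6],[0,0,0,-0.14,0.09,0,0.6],[0,0,0,-0.14,0.09,0,0.6],[0,0,0,-0.14,0.09,0,0.6],[0,0,0,0,0,0,0.6]]]'; python3 st.py
python3 - <<'E'
from plant import imaging; import cv2
a=imaging.grab_frame("top")["frame"]; b=imaging.grab_frame("side")["frame"]
cv2.imwrite("pics/f_top.png",cv2.resize(a[120:320,110:450],(800,470),interpolation=cv2.INTER_CUBIC))
cv2.imwrite("pics/f_side.png",cv2.resize(b[120:390,160:430],(600,600),interpolation=cv2.INTER_CUBIC))
E
```

```text
time: 43.65
tool_pos: [0.2469, 0.4909, 0.2259]
tool_rot: [-0.001, 0.995, 0.104, 0.0]
contact_force: [1.0, -0.2, -0.3]
gripper_width: 0.602
t 43.65 tcp [0.2469 0.4909 0.2259] jaw deg 11.95 zax [ 0.001  0.001 -1.   ] w 51.2 F [ 1.  -0.2 -0.3] j6 0.76
```

View pics/f_top.png

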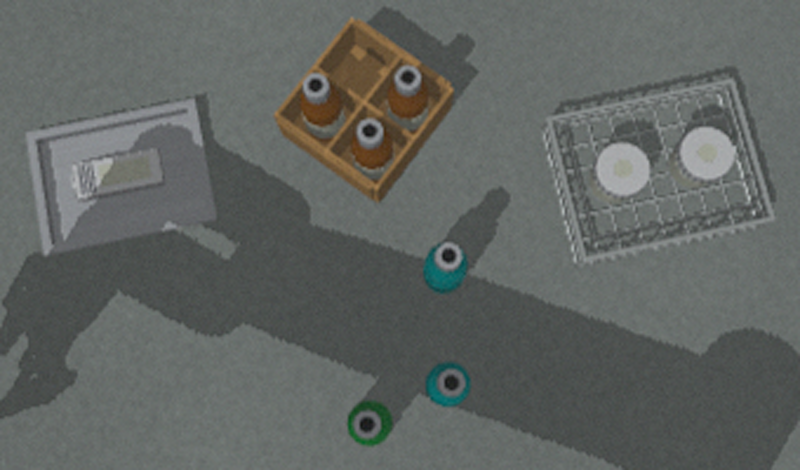

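View pics/f_side.png

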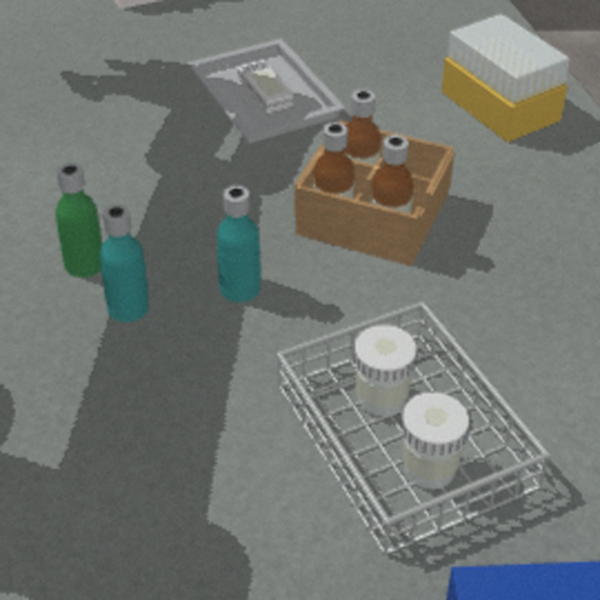

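Both views show the finished state. Three bottles stand in separate cells (top crop (317,95), (408,85), (371,140)), both pots are upright in the basket ((622,170), (707,152)), and the mailer lies flat in the tray ((118,172)). The decoys are where they were, and the arm is clear.

```bash
python3 -c "
from plant import manip
print(manip.job_done())"
```

```text
the job is handed in; nothing more can be done
None
```

I sorted the specimens in the order asked and handed the job in at about 44 s of the 125 s allowed.

- **Bottles:** both loose amber bottles stand in free cells of the brown box, one to a cell. `bottle_c` is still in its own cell.
- **Pots:** both stand upright on the basket floor.
- **Mailer:** it lies flat in the tray.

Each item was lowered until the wrist sensor showed light floor contact (about 2 to 9 N), then released. The final top and side pictures confirm these placements, with the green and turquoise bottles unmoved and the arm clear of everything.

No check failed. The one disagreement was the mailer, where the two cameras differed by about 3 mm, so I gripped at the mean. I also overshot the second pot by about 45 mm while moving above it, and corrected that before descending.

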